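Open a finds case whose catch may be caught

TASK

A square jar has toppled over on the lid of the grey finds case: take it off and stand it upright on the bench, clear of the case. Then, before you move the catch, give the lid's handle a short upward tug to learn whether the catch has caught; if it has, slide the catch fully away from the handle to free the lid. Raise the lid to about 45 degrees and finish while still holding it open there with the gripper; leave the other things on the bench alone.

Things in the scene. Friction and masses are not known exactly. Their poses are not given: they have to be found in the camera images.
- case: grey steel finds case, fixed; 220 (x) by 300 (y) by 85 mm high, 95.5 mm with its lid; turned by up to 0.2 rad. Origin: centre of its underside; x to the hinged back edge, away from the robot, y to the left along the front, z up. A steel ledge (50 by 120 mm, top 55 mm above the bench) juts from its front face left of centre and carries the catch
- lid (a joint): angle of the case's lid, rad: 0 closed, grows as the front edge rises (stop at 1.9). Steel lid 224 by 304 by 10 mm, 0.5 kg, free hinge on the back top edge: it falls shut when let go. With the catch caught it lifts only about 0.03 rad (6 mm at the handle), then stops hard; with the catch free it goes on rising
- lid_hinge (a point): middle of the lid's hinge line, at the back top edge of the case, 85.5 mm above the bench; the hinge line runs along the case's y. It is fixed in place
- lid_grip (a point): round steel bar handle on the lid near its front edge; 10 mm thick, 100 mm long along the case's y, bar centre 36 mm above the lid's top (open beneath), on two end posts. This point: middle of the bar; lid closed, 195 mm from the hinge towards the robot and 46 mm above it; it turns with the lid. The lid's front edge is 29 mm further forward
- catch_top (a point): middle of the top of the catch's black upright tab, in front of the case: 12 mm along the case's y, 20 mm along x, top 103 mm above the bench, free for its upper 41 mm. It lies 95 mm (as joint catch reads 0) to 123 mm (at its stop) left of the handle's middle, measured along the case's y
- catch (a joint): slide of the catch along the case's y, m: 0 nearest the handle, 0.028 at its stop, away from the handle, where the lid is always free. Found anywhere from 0 to 0.012; whether it is caught there cannot be seen or read from this, as the part it hooks is hidden under the lid. Takes about 2 N, stays where left; a lid pulled up against it makes it bind
- jar: white square plastic jar with round black screw cap, lying on its side on the lid behind the handle, its axis roughly along the case's y; body 50 by 50 by 90 mm, cap 42 mm across by 25 mm, total 115 mm, about 0.22 kg. Origin: centre of its base; z runs from the base to the cap
- carton: cardboard carton with a blue band, 60 by 100 by 70 mm high, upright bystander. Origin: centre of its underside
- beaker: clear plastic beaker, 80 mm across, 100 mm high, upright bystander. Origin: centre of its underside
- weight: brass bench weight with a knob, 56 mm across, 65 mm high, upright bystander. Origin: centre of its underside
Mind the look-alikes: they are no part of the job. What is shaped like the jar but green or red is not meant.

How it is judged (in metres and radians):
On the way, in this order (a step that is already met when the one before it is completed fails the run):
1. the jar stands upright on the bench, clear of the case and let go (angle between jar's own z axis and vertical below 0.12 rad and height (world z) of jar between -0.006 and 0.006 m and linear speed of jar below 0.03 m/s and contact force between jar and case below 0.3 N and contact force between the fingers and jar below 0.2 N), for 0.2 s.
2. the lid has been tugged up by the fingers while the catch is still as it was found (value of joint lid above 0.018 rad and distance of catch_top from where it was at the start of the episode below 0.005 m and contact force between the fingers and lid above 0.5 N), for 0.1 s.
At the end, for the whole second after the job is handed in: the lid is held still at 0.6 to 1.0 rad (34 to 57 degrees) with the fingers bearing on it (over 1 N); the jar stands upright (within 0.12 rad) at rest on the bench, not touching the case (angle between jar's own z axis and vertical below 0.12 rad and height (world z) of jar between -0.006 and 0.006 m and linear speed of jar below 0.03 m/s and contact force between jar and case below 0.3 N and value of joint lid between 0.6 and 1 rad and velocity of joint lid between -0.1 and 0.1 rad/s and contact force between the fingers and lid above 1 N); the arm keeps its last pose, push and grip.
It fails at once if the lid is raised while the jar is still on the case (value of joint lid above 0.1 rad and height (world z) of jar above 0.06 m).
It fails at once if the carton is disturbed (moved over 30 mm or tipped) (distance of carton from where it was at the start of the episode above 0.03 m or angle between carton's own z axis and vertical above 0.3 rad).
It fails at once if the beaker is disturbed (moved over 30 mm or tipped) (distance of beaker from where it was at the start of the episode above 0.03 m or angle between beaker's own z axis and vertical above 0.3 rad).
It fails at once if the weight is disturbed (moved over 30 mm or tipped) (distance of weight from where it was at the start of the episode above 0.03 m or angle between weight's own z axis and vertical above 0.3 rad).
It also fails if it takes over 72 s, if anything falls off the work surface, if the arm or the gripper's body presses on something with over 40 N, if the wrist force passes 120 N, or if a joint passes its speed limit or range.

ROBOT

A 6-joint arm with a two-finger parallel gripper is mounted at the origin on the work surface. World frame = base frame: x ahead of the robot, y to its left, z up, the work surface at z = 0. Lengths are in mm, angles in rad, forces in N, time in s.
With the tool pointing down it reaches from about 350 to 775 mm from the base axis. Payload 7.3 kg.
Tool frame: the origin (TCP) lies between the finger pads; the fingertips stand 8 mm ahead of it and the grasp point (between the pads) lies 11 mm behind it; y points along the fingers, z is the direction in which the jaws open and shut, and the axes are right-handed (so a half turn about y gives the same grasp; the last joint's range is limited). The gripper opens to 92 mm and grips with 3 to 60 N. Pads are 19 mm wide; open, the fingers measure 130 mm over their backs; the gripper's body (75 mm by 190 mm) begins 47 mm behind the grasp point.
Start: joints at [-1.36, 0.342, 1.524, -0, 1.275, -0.146], TCP at [183.394, -491.946, 234.741] pointing down, gripper open.
Joint ranges: [-2.53, 2.53], [-0.77, 2.02], [0.04, 2.7], [-1, 4.14], [0.28, 2.66], [-3.11, 3.11]. Speed limits (rad/s): [2.57, 2.57, 3.14, 3.14, 3.14, 3.14].

INTERFACE

Orientations are given as [roll, pitch, yaw] about the fixed x, y, z axes, in that order (R = Rz(yaw) Ry(pitch) Rx(roll)).
In Python, from plant import bot, vision, job gives the robot as it stands. The module is installed in compiled form; this text tells all that it offers.
- The arm moves only by the tool arm_command, never from a script. Its argument "deltas" is a list of rows, each a list of 4 numbers: the shift along the tool's x, y, z in m, then the turn about the tool's y in degrees. In form: [[x, y, z, twist], ...]. A call has 1 to 5 rows; each row shifts and turns the commanded pose from where the row before left it, along the tool's axes as they then stand; what a row does not reach is not made up. A row lasts 1/10 s, in which the tool goes at most 50 mm and 8.59 degrees, less where a joint would pass 70% of its speed; a pose out of reach is approached as far as the arm can. A call is refused whole if a number of a shift passes 0.05 or a number of a turn 8.59, either way. A call with a gripper value outside its range is refused whole. "claw" is the closure in counts, from 0 (fully open) to 255 (shut), set as the call begins (left out, the last holds). The fingers move at their own pace and stop on an object; the grip force is fixed at half the most. Time passes only in rows, so rows that do not move let the fingers close. It gives the time, the measured TCP pose, the force and the opening at its end, in the units of the state.
- bot.get_obs(): the state, without advancing time (a new reading comes with each control period).
- vision.capture(name): name is "scene" or "top" or "wrist"; returns a dict with "img" (420x560x3 uint8, red, green, blue), "camera_matrix" (3x3 intrinsics, pixels), "world_to_cam" (4x4, takes a point from world to camera coordinates); the wrist camera has in their place "mount" (4x4, takes a point from camera to tool coordinates, whose origin is the TCP and whose axes are the tool frame's). Camera axes: x right, y down, z forward; pixel columns grow to the right and rows downward; lengths in mm; the calibration is good to about 2 mm. The wrist camera is an equidistant fisheye: a pixel r from the principal point sees the ray r / f radians off the axis. A picture is of the moment at which its call begins: read the wrist's pose just before it. There is no depth.
- job.close_job(): hands the job in, once; it reports no verdict.
Trained networks look in a picture, given as the dict that the camera call returned (one of the last four; its "shot" number tells which), for a name from the list of things; names that differ only in an ending like _2 or _b are one class to them, and where a whole thing is asked for, a point or a joint stands for the part that bears it (a point fixed in the world has none). Each returns a list of dicts, best first, with "confidence" (0 to 1); they miss things now and then, are a little off and sometimes report something else, mostly with a low value. They report only what shows in the picture. A call takes as long as a camera call. They do not tell look-alikes from the thing itself.
- vision.find_in(picture, name): "xyz" ([x, y, z] in mm, in the coordinates of the camera as it stood for that picture, good to about 4 mm: the middle of the surface that is visible of it).
- vision.regions_of(picture, name): "mask" (420x560 bool, what is visible of it).
The state is a dict: "time": time; "joint_positions": joint angles; "dq": joint speeds; "tau": joint torques, N m; "tool_pos": TCP position; "tcp_rot": TCP orientation; "contact_force": force on the tool from outside, world axes, zero at the start; "moment": the same for the moment, N m; "grip_width": finger opening in mm.
Only numpy, scipy, OpenCV 4.12 (cv2) and the standard library are available. Lean on these libraries where they do the work, as an engineer would, in place of code of your own. Each camera call takes 0.05 s, during which the arm holds its last target. There are 200 camera calls.

## Working session

There is one attempt and no reset: what is moved stays moved. The work goes in short steps, Python scripts to look and compute and a tool call to move; the robot and the scene stay as the last step left them, time stands still between calls to the robot, and variables do not carry over. Pictures are saved under pics/ and viewed, about 8 in all and at most 12, crops included, and the job is handed in when it is done.

Besides the shell and the picture viewer there is one more tool, called after "Request:" in YAML: its name, and indented under it one key for each argument. arm_command: Moves the arm, as the interface text tells. Its arguments: {"type":"object","properties":{"deltas":{"type":"array","items":{"type":"array","items":{"type":"number"}}},"claw":{"type":"number"}},"required":["deltas"]}

```bash
mkdir -p pics; cat > h.py <<'E'
from plant import bot, vision, job
import numpy as np, cv2
from scipy.spatial.transform import Rotation as R
def toolT():
    o=bot.get_obs(); T=np.eye(4); T[:3,:3]=R.from_euler('xyz',o['tcp_rot']).as_matrix(); T[:3,3]=o['tool_pos']; return T
def shot(n):
    T=toolT(); p=vision.capture(n)
    C=T@np.array(p['mount']) if 'mount' in p else np.linalg.inv(p['world_to_cam'])
    return p,C
def save(p,n,crop=None,s=1):
    im=p['img'][:,:,::-1]
    if crop: im=im[crop[1]:crop[3],crop[0]:crop[2]]
    cv2.imwrite(f'pics/{n}.png',cv2.resize(im,None,fx=s,fy=s,interpolation=cv2.INTER_CUBIC))
def w(C,x): return (C@np.r_[x,1])[:3]
def proj(p,C,X):
    c=np.linalg.inv(C)@np.r_[X,1]; u=p['camera_matrix']@c[:3]; return u[:2]/u[2]
def ray(p,C,uv,z):  # pinhole pixel -> world at height z
    d=C[:3,:3]@np.linalg.inv(p['camera_matrix'])@np.r_[uv,1]; return C[:3,3]+d*(z-C[2,3])/d[2]
E
cat > a.py <<'E'
from h import *
np.set_printoptions(precision=1,suppress=True)
o=bot.get_obs(); print(o); print(toolT())
for n in ['scene','top']:
    p,C=shot(n); save(p,n); print(n,C[:3,3])
    for k in ['case','lid','lid_grip','catch_top','jar','carton','beaker','weight']:
        for d in vision.find_in(p,k)[:3]:
            x=w(C,d['xyz']); print(k,round(d['confidence'],2),x,proj(p,C,x))
E
python3 a.py; python3 -c "
import cv2,numpy as np
cv2.imwrite('pics/both.png',cv2.resize(np.vstack([cv2.imread('pics/scene.png'),cv2.imread('pics/top.png')]),(400,600)))"
```

```text
{'time': 0.0, 'joint_positions': array([-1.4,  0.3,  1.5, -0. ,  1.3, -0.1]), 'dq': array([ 0., -0., -0.,  0.,  0., -0.]), 'tau': array([  0. , -43.1, -24.4,   0.1,   0.1,  -0. ]), 'tool_pos': array([ 183.3, -491.5,  234. ]), 'tcp_rot': array([-1.6,  0. , -2.8]), 'contact_force': array([ 0.3, -0.1,  0.1]), 'moment': array([ 0.,  0., -0.]), 'grip_width': 92.17208108083747}
[[  -0.9   -0.     0.3  183.3]
 [  -0.3    0.    -0.9 -491.5]
 [  -0.    -1.    -0.   234. ]
 [   0.     0.     0.     1. ]]
scene [1281.8 -149.5  691.1]
case 0.63 [664.5  60.   99.6] [323.  231.9]
lid 0.88 [596.6  57.9  97.4] [313.7 213.3]
lid 0.31 [665.3  94.  141.4] [339.5 215.1]
lid_grip 0.64 [592.6  59.9 100.5] [314.1 211.1]
catch_top 0.61 [457.9 183.4  95.5] [346.2 173.8]
jar 0.92 [382.2   2.6  49.3] [273.2 181.3]
jar 0.88 [665.5  94.9 142.2] [340.  214.8]
jar 0.75 [830.6 -22.1  52.9] [304.8 313.8]
carton 0.44 [ 659.  -306.5   34.1] [157.2 278.2]
beaker 0.83 [619.1 354.8  72.2] [435.5 209.3]
weight 0.69 [ 657.5 -304.1   36.2] [158.1 276.9]
top [ 378.1   -5.1 1094.4]
case 0.75 [568.2  98.4  94.9] [231.5 229.2]
lid 0.56 [572.8  79.1  94.2] [239.2 226.5]
lid_grip 0.8 [571.5  75.8  96.7] [240.5 226.7]
catch_top 0.78 [448.7 184.4  63.2] [202.2 283.5]
catch_top 0.6 [610.2 379.5  57.3] [120.6 228. ]
jar 0.96 [811.5 -16.5  50.9] [268.4 137.5]
jar 0.91 [640.5 101.  147.7] [224.9 195.1]
jar 0.77 [384.7  15.2  52. ] [274.3 302.1]
carton 0.8 [ 519.6 -400.7   70.6] [434.6 227.4]
beaker 0.9 [614.2 377.9  58.4] [121.1 226.3]
weight 0.71 [ 634.3 -302.2   40.7] [384.9 190.6]
```

View pics/scene.png

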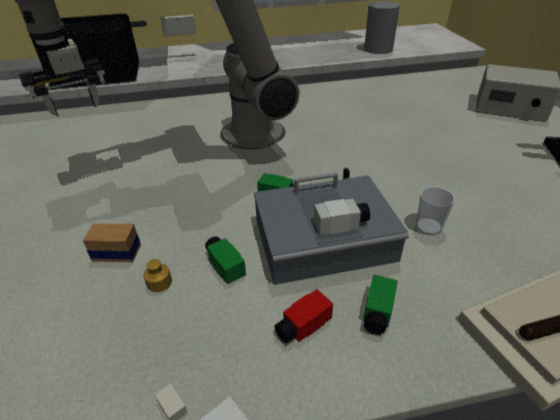

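View pics/top.png

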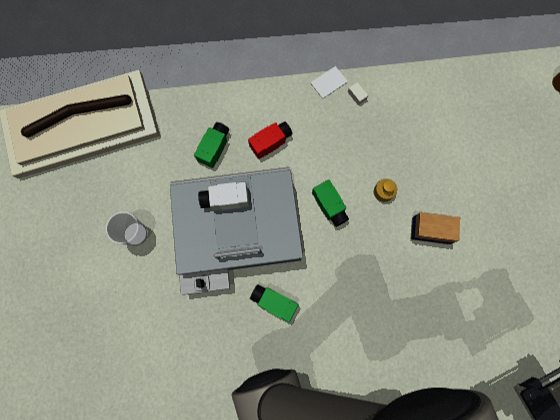

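The white jar on the lid is at scene (340,215) / top (225,195), the only white one, with its cap to +y. The look-alikes are green at top (212,143), (330,200) and (275,303), and red at (270,140). I'll confirm this in one crop and fit the case yaw.

```bash
cat > b.py <<'E'
from h import *
np.set_printoptions(precision=1,suppress=True)
p,C=shot('top'); save(p,'crop',(160,150,320,310),3.7)
for k in ['lid','case','lid_grip','jar','catch_top']:
    for d in vision.regions_of(p,k)[:3]:
        m=d['mask'].astype(np.uint8); r=cv2.minAreaRect(cv2.findNonZero(m)); 
        z={'lid':95.5,'case':95.5,'lid_grip':95.5,'jar':145,'catch_top':103}[k]
        b=np.array([ray(p,C,q,z)[:2] for q in cv2.boxPoints(r)])
        e=b-np.roll(b,1,0); print(k,round(d['confidence'],2),m.sum(),r[0],'ctr',b.mean(0),'len',np.hypot(*e.T)[:2],'ang',np.arctan2(e[:2,1],e[:2,0]).round(3)*1000)
E
python3 b.py
```

```text
lid 0.74 9882 (234.0461883544922, 221.36924743652344) ctr [589.1  89.9] len [223.4 313.6] ang [   63. -1556.]
case 0.61 11303 (234.92575073242188, 229.94322204589844) ctr [569.3  89.8] len [279.3 314.6] ang [   71. -1547.]
lid_grip 0.55 10012 (233.93759155273438, 221.26611328125) ctr [589.5  90.1] len [225.1 316.4] ang [   67. -1552.]
lid_grip 0.47 379 (385.25006103515625, 189.75001525878906) ctr [ 623.2 -288. ] len [48.3 56.7] ang [ 630. -905.]
jar 0.92 944 (330.90155029296875, 203.47406005859375) ctr [ 593.3 -142.5] len [107.9  55.1] ang [  388. -1146.]
jar 0.7 972 (270.0384521484375, 137.30767822265625) ctr [772.7 -19.6] len [ 61.4 110.3] ang [  459. -1063.]
jar 0.68 1169 (222.95172119140625, 196.17930603027344) ctr [639.3 106. ] len [ 64.6 117.6] ang [  -15. -1625.]
catch_top 0.71 209 (201.60809326171875, 282.64862060546875) ctr [448.1 178.3] len [32.6 35.3] ang [   96. -1520.]
```

View pics/crop.png

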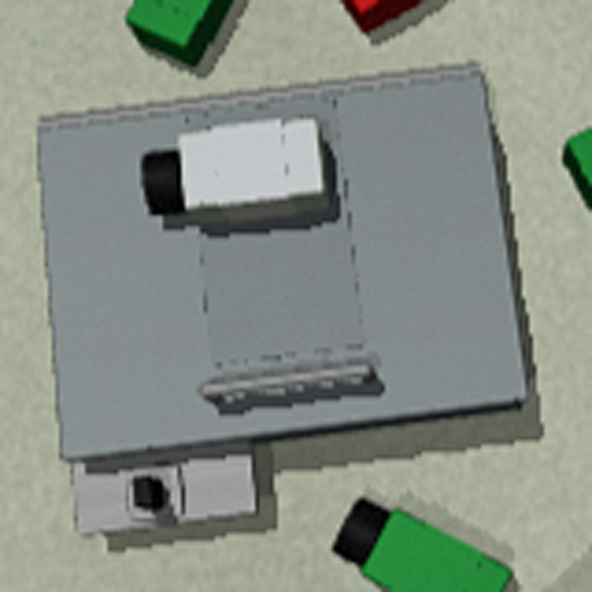

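The crop confirms the white jar with black cap on the left, cap at about (163,182) in the crop. The handle runs (207,388)–(375,370) and the catch tab is at (150,492).

```bash
cat > c.py <<'E'
from h import *
np.set_printoptions(precision=1,suppress=True)
p,C=shot('top')
f=lambda q,z: ray(p,C,(q[0]/3.7-.35+160,q[1]/3.7-.35+150),z)[:2]
c=[f(q,95.5) for q in [(65,460),(527,400),(478,67),(40,118)]]
print('corners',c,[np.hypot(*(c[i]-c[i-1])) for i in range(4)])
for i in range(4):
    d=c[i]-c[i-1]; print(i,np.arctan2(d[1],d[0]))
print('lidctr',np.mean(c,0))
h=[f((203,390),131.5),f((380,370),131.5)]; print('handle',h,np.mean(h,0),np.arctan2(*(-(h[0]-h[1])*[1,-1])[::1]))
print('jar',[f(q,145.5) for q in [(180,135),(318,118),(323,190),(187,210)]], 'cap tip',f((147,183),120))
print('tab',f((150,487),103))
print('tool yaw deg of z', np.degrees(np.arctan2(*toolT()[:2,2][::-1])), 'x',np.degrees(np.arctan2(*toolT()[:2,0][::-1])))
print('free',[ray(p,C,q,0)[:2] for q in [(350,270),(330,270),(275,303),(330,200)]])
print('mount',vision.capture('wrist')['mount'])
E
python3 c.py
```

```text
corners [array([475.4, 235.7]), array([479.8, -63. ]), array([706.9, -58.1]), array([705.1, 238.3])] [np.float64(229.66229030280547), np.float64(298.72458044303784), np.float64(227.1957564888778), np.float64(296.3531947983901)]
0 -3.1302329454204325
1 -1.5562072546929009
2 0.02180770164374896
3 1.5770464157108848
lidctr [591.8  88.2]
handle [array([505.4, 138.8]), array([505.2,  27.9])] [505.3  83.4] -0.0013866123133121201
jar [array([667.3, 138.2]), array([668.4,  49.9]), array([621. ,  51.3]), array([617.9, 137.6])] cap tip [645.2 165.8]
tab [451.6 181.4]
tool yaw deg of z -69.55990557792018 x -159.55990570463587
free [array([ 443.7, -188.3]), array([ 449.7, -136.7]), array([382.6,  14.6]), array([ 635.3, -162.5])]
mount [[   0.     1.     0.3  -71.7]
 [   0.    -0.3    1.  -149. ]
 [   1.    -0.    -0.     0.1]
 [   0.     0.     0.     1. ]]
```

Request:
arm_command:
  deltas:
    - [0,0,0,-8]
    - [0,0,0,-8]
    - [0,0,0,-8]
    - [0,0,0,-8]
    - [0,0,0,-8]
  claw: 60

```text
time: 1.8
tool_pos: [183.4, -491.9, 234.7]
tcp_rot: [-1.571, -0.0, -2.081]
contact_force: [0.4, -0.3, 0.6]
grip_width: 70.2
```

Request:
arm_command:
  deltas:
    - [0,0,0,-8]
    - [0,0,0,-8]
    - [0,0,0,-8]
    - [0,0,0,-5.6]
    - [0,0,0,0]

```text
time: 2.3
tool_pos: [183.4, -491.9, 234.7]
tcp_rot: [-1.571, -0.0, -1.569]
contact_force: [-0.2, 0.6, -0.3]
grip_width: 70.4
```

Request:
arm_command:
  deltas:
    - [-0.033,0,0.023,0]
    - [-0.033,0,0.023,0]
    - [-0.033,0,0.023,0]
    - [-0.033,0,0.023,0]
    - [-0.033,0,0.023,0]

```text
time: 2.8
tool_pos: [298.9, -325.5, 234.9]
tcp_rot: [-1.57, -0.0, -1.574]
contact_force: [0.7, -0.1, -0.3]
grip_width: 70.2
```

Request:
arm_command:
  deltas:
    - [-0.033,0,0.023,0]
    - [-0.033,0,0.023,0]
    - [-0.033,0,0.023,0]
    - [-0.033,0,0.023,0]
    - [-0.033,0,0.023,0]

```text
time: 3.3
tool_pos: [413.9, -160.3, 234.9]
tcp_rot: [-1.57, -0.0, -1.573]
contact_force: [0.8, -0.7, -0.8]
grip_width: 70.2
```

Request:
arm_command:
  deltas:
    - [-0.033,0,0.023,0]
    - [-0.033,0,0.023,0]
    - [-0.033,0,0.023,0]
    - [-0.033,0,0.023,0]
    - [-0.033,0,0.023,0]

```text
time: 3.8
tool_pos: [528.8, 4.9, 234.8]
tcp_rot: [-1.57, -0.0, -1.573]
contact_force: [-0.3, -0.2, 0.4]
grip_width: 70.5
```

Request:
arm_command:
  deltas:
    - [-0.033,0,0.023,0]
    - [-0.033,0,0.023,0]
    - [-0.033,0,0.023,0]
    - [-0.033,0,0.023,0]
    - [0,0,0,0]

```text
time: 4.3
tool_pos: [621.4, 139.5, 233.5]
tcp_rot: [-1.571, 0.001, -1.569]
contact_force: [0.6, 0.2, -0.7]
grip_width: 70.2
```

```bash
cat > d.py <<'E'
from h import *
np.set_printoptions(precision=1,suppress=True)
p,C=shot('wrist'); save(p,'w1')
K=p['camera_matrix']
def fr(q,z):
    v=(np.array(q)-K[:2,2])/[K[0,0],K[1,1]]; r=np.hypot(*v); d=np.r_[v/r*np.sin(r),np.cos(r)]; d=C[:3,:3]@d
    return (C[:3,3]+d*(z-C[2,3])/d[2])[:2]
for k in ['jar','lid_grip','catch_top']:
    for d in vision.find_in(p,k)[:2]: print(k,d['confidence'],w(C,d['xyz']))
    for d in vision.regions_of(p,k)[:2]:
        m=d['mask'].astype(np.uint8); r=cv2.minAreaRect(cv2.findNonZero(m)); print(k,d['confidence'],m.sum(),cv2.boxPoints(r).round(),[fr(q,120) for q in cv2.boxPoints(r)])
E
python3 d.py
```

```text
jar 0.88 [807.1 145.7  50.9]
jar 0.75 [414.8  73.3  23.5]
jar 0.72 3947 [[395. 184.]
 [423. 147.]
 [499. 204.]
 [471. 241.]] [array([715.3, 166. ]), array([739.3, 199.1]), array([830.6, 150. ]), array([802.6, 112.3])]
jar 0.59 6690 [[281. 180.]
 [347. 180.]
 [347. 320.]
 [281. 320.]] [array([618.2, 168.3]), array([672.7, 168.7]), array([681.8,  33.1]), array([617.9,  34.5])]
lid_grip 0.74 [588.1 172.   93.7]
lid_grip 0.87 38096 [[130.  99.]
 [371.  90.]
 [380. 334.]
 [140. 343.]] [array([488.6, 241.2]), array([690.9, 244.1]), array([718.6,  13.7]), array([463.9,  -6.4])]
catch_top 0.58 [454.3 188.1  60. ]
catch_top 0.97 881 [[ 96. 142.]
 [132. 139.]
 [134. 172.]
 [ 99. 175.]] [array([451.4, 206.5]), array([489.4, 206.1]), array([489.9, 177.5]), array([451.5, 176.5])]
```

View pics/w1.png

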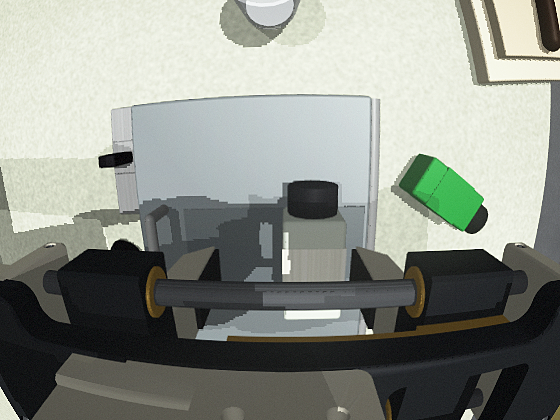

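The wrist view shows the cap at (313,197), with its tip at row 180, which gives y≈167, x≈645. That agrees with the top view. I'll take the cap by its outer few millimetres so that the jar can swing upright.

Request:
arm_command:
  deltas:
    - [-0.0295,0,0.0235,0]
    - [0,0,0,0]
    - [0,0.04,0,0]
    - [0,0.04,0,0]
    - [0,0,0,0]

```text
time: 5.15
tool_pos: [639.9, 163.6, 149.1]
tcp_rot: [-1.582, -0.002, -1.571]
contact_force: [-1.9, -0.2, -0.5]
grip_width: 70.6
```

Request:
arm_command:
  deltas:
    - [0,0.025,0,0]
    - [0,0.01,0,0]
    - [0,0.008,0,0]
    - [0,0,0,0]
    - [0,0,0,0]

```text
time: 5.65
tool_pos: [643.9, 164.9, 112.9]
tcp_rot: [-1.569, 0.0, -1.57]
contact_force: [0.1, 0.3, 0.2]
grip_width: 70.3
```

Request:
arm_command:
  deltas:
    - [0,0,0,0]
    - [0,0,0,0]
    - [0,0,0,0]
    - [0,0,0,0]
    - [0,0,0,0]
  claw: 150

```text
time: 6.15
tool_pos: [643.5, 164.9, 111.9]
tcp_rot: [-1.57, -0.0, -1.57]
contact_force: [-0.3, 0.1, 0.8]
grip_width: 41.1
```

Request:
arm_command:
  deltas:
    - [0,0,0,0]
    - [0,0,0,0]
    - [0,0,0,0]
    - [-0.005,0.002,0,0]
    - [0,0,0,0]
  claw: 100

```text
time: 6.65
tool_pos: [643.1, 170.5, 109.3]
tcp_rot: [-1.571, 0.0, -1.57]
contact_force: [-0.2, 0.3, 0.4]
grip_width: 55.4
```

Request:
arm_command:
  deltas:
    - [0,0,0,0]
    - [0,0,0,0]
    - [0,0,0,0]
    - [0,0,0,0]
    - [0,0,0,0]
  claw: 150

```text
time: 7.15
tool_pos: [643.4, 169.9, 109.7]
tcp_rot: [-1.571, -0.0, -1.57]
contact_force: [0.8, -0.2, -0.1]
grip_width: 40.5
```

Request:
arm_command:
  deltas:
    - [0,-0.02,0,0]
    - [0,-0.02,0,0]
    - [0,-0.02,0,0]
    - [0,-0.02,0,0]
    - [0,0,0,0]

```text
time: 7.65
tool_pos: [644.7, 170.1, 192.7]
tcp_rot: [-1.565, 0.001, -1.57]
contact_force: [0.4, -0.7, -0.2]
grip_width: 40.4
```

Request:
arm_command:
  deltas:
    - [0,-0.03,0,0]
    - [0,-0.03,0,0]
    - [0,-0.03,0,0]
    - [0,0,0,0]
    - [0,0,0,0]

```text
time: 8.15
tool_pos: [643.2, 169.9, 278.5]
tcp_rot: [-1.572, -0.0, -1.57]
contact_force: [-0.4, 0.5, -1.9]
grip_width: 40.2
```

```bash
cat > e.py <<'E'
from h import *
import sys
p,C=shot('scene'); n=sys.argv[1]; x0,y0,x1,y1=map(int,sys.argv[2:6]); save(p,n,(x0,y0,x1,y1),float(sys.argv[6]))
o=bot.get_obs(); print(o['tool_pos'],o['contact_force'],o['moment'],o['grip_width'])
E
python3 e.py s2 200 60 460 280 2.5
```

```text
[642.75421799 169.78651708 277.40904934] [ 0.13539763  0.09711704 -1.87827921] [ 0.10401903 -0.10100692 -0.01316954] 40.462632511239484
```

View pics/s2.png

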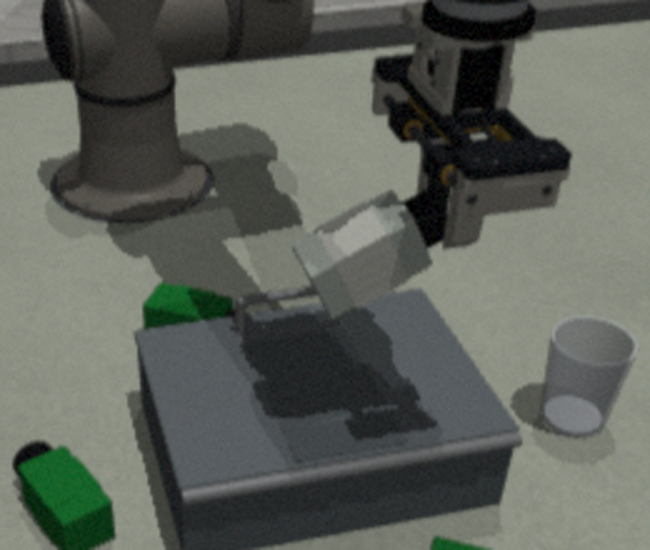

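The jar is held by the cap and has drooped about 35–40°, base towards -y. I'll carry it to the +y side, where the stop and the case's side wall can swing it the rest of the way.

Request:
arm_command:
  deltas:
    - [0,0,-0.04,0]
    - [0,0,-0.04,0]
    - [0,0,-0.04,0]
    - [0,0,-0.023,0]
    - [0,0,0,0]

```text
time: 8.7
tool_pos: [496.9, 169.9, 278.3]
tcp_rot: [-1.575, -0.001, -1.569]
contact_force: [-0.7, -0.1, -1.1]
grip_width: 40.5
```

Request:
arm_command:
  deltas:
    - [-0.03,0,0,0]
    - [-0.05,0,0,0]
    - [-0.05,0,0,0]
    - [0,0,0,0]
    - [0,0,0,0]

```text
time: 9.2
tool_pos: [500.0, 300.6, 277.4]
tcp_rot: [-1.574, -0.002, -1.568]
contact_force: [1.2, -1.1, -2.4]
grip_width: 40.8
```

Request:
arm_command:
  deltas:
    - [0,0.04,0,0]
    - [0,-0.05,0,0]
    - [0,0.05,0,0]
    - [0,-0.05,0,0]
    - [0,0,0,0]

```text
time: 9.7
tool_pos: [498.8, 297.2, 289.0]
tcp_rot: [-1.575, -0.003, -1.572]
contact_force: [1.8, 1.4, 1.1]
grip_width: 39.8
```

```bash
python3 e.py s3 280 60 460 280 2.5
```

```text
[500.70722605 298.20731571 289.95362811] [ 0.69623172  0.71254857 -0.88646272] [ 0.03827385 -0.15787182  0.04781407] 39.264327420457676
```

View pics/s3.png

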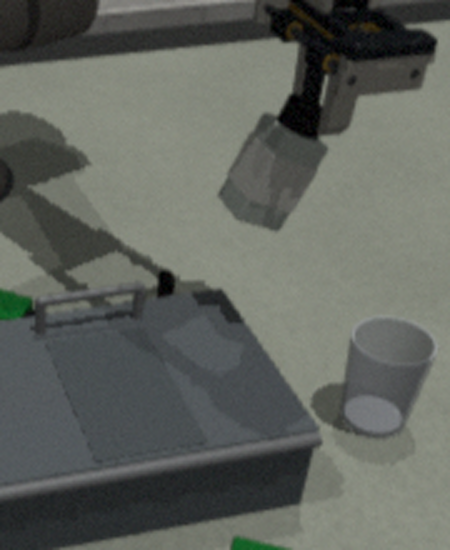

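The jar hangs about 20–25° from vertical with its base towards the case. I'll now press it gently against the case's side wall.

Request:
arm_command:
  deltas:
    - [-0.02,0,0.02,0]
    - [0,0.02,0.01,0]
    - [0,0.03,0,0]
    - [0,0.03,0,0]
    - [0,0.03,0,0]

```text
time: 10.25
tool_pos: [531.4, 318.8, 178.0]
tcp_rot: [-1.57, -0.0, -1.572]
contact_force: [-0.0, -0.7, -2.1]
grip_width: 39.6
```

Request:
arm_command:
  deltas:
    - [0,0.03,0,0]
    - [0,0.015,0,0]
    - [0,0.005,0,0]
    - [0,0,0,0]
    - [0,0,0,0]

```text
time: 10.75
tool_pos: [531.3, 319.7, 130.7]
tcp_rot: [-1.569, 0.001, -1.571]
contact_force: [-0.3, 0.0, -1.5]
grip_width: 39.6
```

Request:
arm_command:
  deltas:
    - [0.01,0,0,0]
    - [0.01,0,0,0]
    - [0.01,0,0,0]
    - [0.005,0,0,0]
    - [0,0,0,0]

```text
time: 11.25
tool_pos: [530.5, 283.6, 130.0]
tcp_rot: [-1.571, -0.0, -1.571]
contact_force: [-0.1, -0.2, -0.1]
grip_width: 37.9
```

Request:
arm_command:
  deltas:
    - [0.006,0,0,0]
    - [0.006,0,0,0]
    - [0.004,0,0,0]
    - [0,0,0,0]
    - [0,0,0,0]

```text
time: 11.75
tool_pos: [530.4, 268.8, 129.7]
tcp_rot: [-1.571, 0.0, -1.57]
contact_force: [0.1, -0.8, -0.1]
grip_width: 38.4
```

```bash
python3 e.py s4 280 60 460 280 2.5
```

```text
[530.35552169 268.91885949 129.69973867] [-0.40374689 -0.50799195  0.31424669] [-0.02204435 -0.11615238 -0.00897646] 38.22430505911703
```

View pics/s4.png

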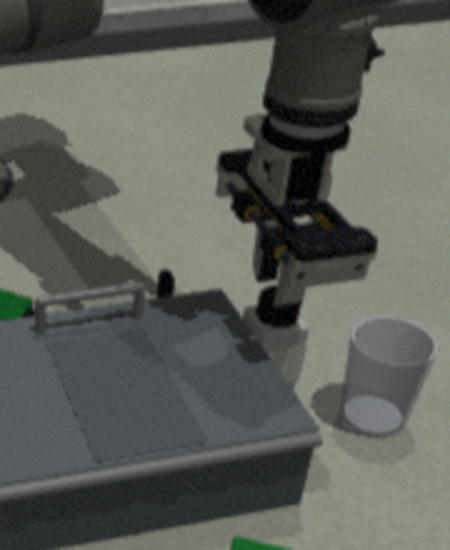

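Request:
arm_command:
  deltas:
    - [-0.01,0,0,0]
    - [-0.01,0,0,0]
    - [-0.01,0,0,0]
    - [-0.005,0,0,0]
    - [0,0,0,0]

```text
time: 12.3
tool_pos: [530.0, 305.0, 129.5]
tcp_rot: [-1.571, -0.0, -1.569]
contact_force: [0.4, 0.2, 0.2]
grip_width: 37.9
```

```bash
cat > g.py <<'E'
from h import *
np.set_printoptions(precision=2,suppress=True)
for n in ['scene','top','wrist']:
    p,C=shot(n)
    if n!='top': save(p,'g'+n)
    for d in vision.regions_of(p,'jar')[:4]:
        m=d['mask'].astype(np.uint8); x,y,ww,hh=cv2.boundingRect(m); r=cv2.minAreaRect(cv2.findNonZero(m)); print(n,round(d['confidence'],2),m.sum(),(x,y,ww,hh),r)
    for d in vision.find_in(p,'jar')[:4]: print('  ',round(d['confidence'],2),w(C,d['xyz']))
o=bot.get_obs(); print(o['tool_pos'],o['contact_force'],o['moment'],o['grip_width'])
a=cv2.imread('pics/gscene.png')[120:270,300:460]; b=cv2.imread('pics/gwrist.png')
cv2.imwrite('pics/g.png',np.hstack([cv2.resize(a,(400,375)),cv2.resize(b,(400,375),interpolation=cv2.INTER_AREA)]))
E
python3 g.py
```

```text
scene 0.94 661 (376, 174, 27, 41) ((394.1864318847656, 191.66329956054688), (39.352561950683594, 23.92334747314453), 53.746158599853516)
scene 0.92 1253 (205, 236, 41, 48) ((224.41351318359375, 257.881103515625), (50.72981262207031, 29.188018798828125), 53.97262954711914)
scene 0.91 1449 (363, 274, 34, 61) ((378.9615478515625, 304.69232177734375), (26.475677490234375, 58.63872528076172), 11.309932708740234)
   0.89 [ 649.95 -160.94   49.44]
   0.85 [384.88  -0.37  47.7 ]
   0.83 [836.94 129.62  51.05]
   0.78 [828.88 -22.46  54.81]
top 0.94 562 (150, 242, 26, 26) ((162.3323516845703, 254.82057189941406), (24.849666595458984, 24.619577407836914), 85.60128784179688)
top 0.86 955 (250, 285, 48, 37) ((273.222900390625, 301.7579345703125), (47.406368255615234, 21.707963943481445), 28.610462188720703)
top 0.72 926 (248, 121, 44, 37) ((270.23077392578125, 137.34613037109375), (23.574758529663086, 44.376014709472656), 56.3099365234375)
top 0.59 986 (194, 122, 35, 46) ((211.90000915527344, 142.70001220703125), (24.59674644470215, 45.16857147216797), 26.56505012512207)
   0.94 [811.56 -13.64  49.18]
   0.87 [525.18 266.78  91.73]
   0.71 [810.01 136.21  50.52]
   0.67 [ 622.81 -152.55   50.47]
wrist 0.89 5722 (248, 215, 73, 119) ((284.0, 274.0), (118.0, 72.0), 90.0)
wrist 0.64 106 (460, 410, 16, 10) ((467.5, 414.5), (15.0, 9.0), -0.0)
   0.8 [528.36 293.6   88.05]
[530.39 303.56 129.74] [ 0.02 -0.11  0.08] [-0.02 -0.1  -0.07] 37.73848564314411
```

View pics/g.png

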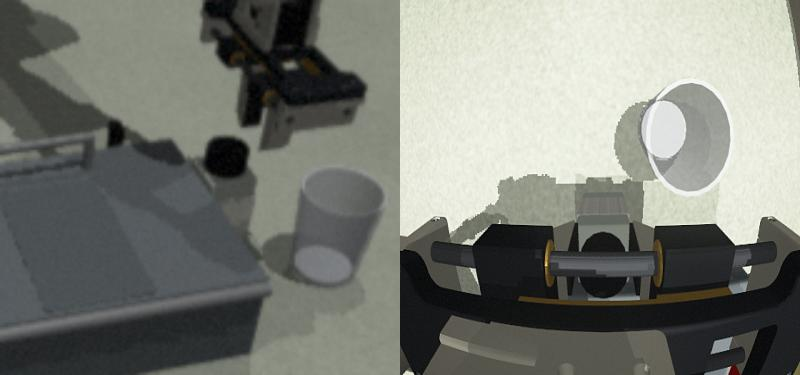

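The jar has slipped out of the pads and seems to be standing on the bench near the case wall. I'll measure where it stands and its tilt.

```bash
cat > t.py <<'E'
from h import *
from scipy.optimize import minimize
np.set_printoptions(precision=3,suppress=True)
sh={}
for n in ['scene','top']:
    p,C=shot(n); ms=[d['mask'] for d in vision.regions_of(p,'jar')]
    for m in ms:   # white-jar mask: low saturation
        px=p['img'][m].astype(int); 
        if np.median(px.max(1)-px.min(1))<40: sh[n]=(p,C,m); print(n,m.sum()); break
t=np.linspace(0,2*np.pi,40)
body=np.array([[a,b,c] for a in(-25,25) for b in(-25,25) for c in(0,90)])
cap=np.array([[21*np.cos(q),21*np.sin(q),c] for q in t for c in(90,115)])
def sil(p,C,v):
    M=R.from_euler('xyz',[v[2],v[3],v[4]]).as_matrix(); im=np.zeros((420,560),np.uint8)
    for B in(body,cap):
        q=np.array([proj(p,C,M@X+[v[0],v[1],0]) for X in B])
        cv2.fillConvexPoly(im,cv2.convexHull((q*16).astype(np.int32)),1,shift=4)
    return im>0
def cost(v):
    s=0
    for n,(p,C,m) in sh.items():
        a=sil(p,C,v)
        if n=='scene': # lid occludes; only the mask must be inside, and top part of it
            s+=1-(a&m).sum()/m.sum()
        else: s+=1-(a&m).sum()/(a|m).sum()
    return s
best=min((minimize(cost,[528,y,rx,0,0],method='Nelder-Mead',options=dict(initial_simplex=np.array([[528,y,rx,0,0]]+[[528+8*(i==0),y+8*(i==1),rx+.1*(i==2),.1*(i==3),.2*(i==4)] for i in range(5)]))) for y in(265,280) for rx in(-.15,0,.15)),key=lambda r:r.fun)
print(best.x,best.fun)
for y in (265,270,275,280,285): print(y,[round(min(cost([best.x[0],y,rx,0,z]) for z in(0,best.x[4])),3) for rx in(-.2,-.1,0,.1,.2)])
E
python3 t.py
```

```text
scene 635
top 545
[532.895 289.074   0.204  -0.045  -0.005] 0.08780554604587465
265 [np.float64(0.48), np.float64(0.381), np.float64(0.518), np.float64(0.81), np.float64(1.095)]
270 [np.float64(0.51), np.float64(0.396), np.float64(0.329), np.float64(0.587), np.float64(0.891)]
275 [np.float64(0.564), np.float64(0.428), np.float64(0.3), np.float64(0.364), np.float64(0.665)]
280 [np.float64(0.626), np.float64(0.484), np.float64(0.333), np.float64(0.224), np.float64(0.45)]
285 [np.float64(0.682), np.float64(0.544), np.float64(0.394), np.float64(0.235), np.float64(0.263)]
```

Request:
arm_command:
  deltas:
    - [0,0,0,0]
    - [0,0,0,0]
    - [0,0,0,0]
    - [0,-0.02,0,0]
    - [0,0,0,0]
  claw: 60

```text
time: 13.45
tool_pos: [531.5, 304.4, 151.8]
tcp_rot: [-1.567, 0.002, -1.57]
contact_force: [-0.0, -0.1, -0.7]
grip_width: 69.4
```

```bash
python3 t.py
```

```text
scene 591
top 586
[531.463 288.828   0.174  -0.019  -0.038] 0.06774193548387097
265 [np.float64(0.42), np.float64(0.328), np.float64(0.49), np.float64(0.805), np.float64(1.098)]
270 [np.float64(0.469), np.float64(0.338), np.float64(0.267), np.float64(0.572), np.float64(0.885)]
275 [np.float64(0.529), np.float64(0.376), np.float64(0.23), np.float64(0.346), np.float64(0.658)]
280 [np.float64(0.581), np.float64(0.441), np.float64(0.276), np.float64(0.171), np.float64(0.443)]
285 [np.float64(0.654), np.float64(0.512), np.float64(0.339), np.float64(0.154), np.float64(0.215)]
```

Request:
arm_command:
  deltas:
    - [0.016,0,0,0]
    - [0.016,0,0,0]
    - [0,0.02,0,0]
    - [0,0.02,0,0]
    - [0,0.01,0,0]

```text
time: 14.15
tool_pos: [529.5, 269.9, 98.0]
tcp_rot: [-1.573, -0.001, -1.571]
contact_force: [-0.2, 0.0, -0.2]
grip_width: 70.0
```

Request:
arm_command:
  deltas:
    - [0,0.005,0,0]
    - [0,0.005,0,0]
    - [0,0,0,0]
    - [0,0,0,0]
    - [0,0,0,0]

```text
time: 14.65
tool_pos: [530.7, 272.0, 90.3]
tcp_rot: [-1.57, 0.0, -1.57]
contact_force: [0.5, -0.1, -0.4]
grip_width: 70.2
```

Request:
arm_command:
  deltas:
    - [0,0,0,0]
    - [0,0,0,0]
    - [0,0,0,0]
    - [0,0,0,0]
    - [0,0,0,0]
  claw: 150

```text
time: 15.15
tool_pos: [530.4, 271.9, 89.8]
tcp_rot: [-1.571, 0.0, -1.57]
contact_force: [0.3, -0.5, 1.1]
grip_width: 49.6
```

Request:
arm_command:
  deltas:
    - [-0.006,0,0,0]
    - [-0.008,0,0,0]
    - [-0.008,0,0,0]
    - [-0.006,0,0,0]
    - [0,0,0,0]

```text
time: 15.65
tool_pos: [531.0, 300.7, 91.9]
tcp_rot: [-1.568, 0.0, -1.569]
contact_force: [-3.3, -3.6, 14.5]
grip_width: 49.7
```

```bash
python3 t.py
```

```text
scene 1452
[528.   265.    -0.15   0.     0.  ] 1.0
265 [np.float64(1.0), np.float64(1.0), np.float64(1.0), np.float64(1.0), np.float64(1.0)]
270 [np.float64(1.0), np.float64(1.0), np.float64(1.0), np.float64(1.0), np.float64(1.0)]
275 [np.float64(1.0), np.float64(1.0), np.float64(1.0), np.float64(1.0), np.float64(1.0)]
280 [np.float64(1.0), np.float64(1.0), np.float64(1.0), np.float64(1.0), np.float64(1.0)]
285 [np.float64(1.0), np.float64(1.0), np.float64(1.0), np.float64(1.0), np.float64(1.0)]
```

Request:
arm_command:
  deltas:
    - [0,0,0,0]
    - [0,0,0,0]
    - [0,0,0,0]
    - [0,0,0,0]
    - [0,0,0,0]
  claw: 70

```text
time: 16.35
tool_pos: [530.2, 299.9, 89.3]
tcp_rot: [-1.571, -0.0, -1.57]
contact_force: [0.6, 0.1, 0.1]
grip_width: 66.5
```

Request:
arm_command:
  deltas:
    - [0,-0.01,0,0]
    - [0,-0.03,0,0]
    - [0,-0.03,0,0]
    - [-0.02,-0.03,0,0]
    - [-0.0,0,0,0]

```text
time: 16.85
tool_pos: [532.3, 322.4, 195.4]
tcp_rot: [-1.562, 0.005, -1.569]
contact_force: [0.3, 0.3, 0.1]
grip_width: 66.4
```

```bash
python3 t.py; python3 g.py | grep -v find
```

```text
scene 732
top 628
[535.526 288.895   0.083  -0.061  -0.064] 0.05471185758825303
265 [np.float64(0.423), np.float64(0.533), np.float64(0.772), np.float64(1.03), np.float64(1.276)]
270 [np.float64(0.416), np.float64(0.375), np.float64(0.576), np.float64(0.843), np.float64(1.103)]
275 [np.float64(0.442), np.float64(0.323), np.float64(0.385), np.float64(0.65), np.float64(0.911)]
280 [np.float64(0.469), np.float64(0.349), np.float64(0.246), np.float64(0.441), np.float64(0.713)]
285 [np.float64(0.521), np.float64(0.396), np.float64(0.251), np.float64(0.261), np.float64(0.51)]
scene 0.91 1500 (363, 274, 34, 61) ((378.70001220703125, 304.5999755859375), (28.092496871948242, 58.571231842041016), 12.52880859375)
scene 0.73 1912 (274, 289, 58, 54) ((303.2550354003906, 317.2214660644531), (36.70159149169922, 62.917015075683594), 55.00798034667969)
scene 0.61 1259 (204, 236, 42, 47) ((224.41217041015625, 257.27703857421875), (50.916465759277344, 28.945659637451172), 54.462318420410156)
scene 0.58 760 (379, 174, 27, 44) ((397.25128173828125, 193.38662719726562), (41.50296401977539, 26.914041519165
[... 426 characters left out ...]
 952 (195, 122, 34, 45) ((212.1999969482422, 143.10000610351562), (23.70232391357422, 44.72136306762695), 26.56505012512207)
top 0.69 963 (248, 121, 44, 38) ((270.0027160644531, 137.31622314453125), (24.188560485839844, 44.77457046508789), 53.97262954711914)
   0.78 [524.64 270.06  90.72]
   0.73 [384.35  15.6   52.51]
   0.72 [ 624.46 -153.64   49.42]
   0.66 [810.64 -14.34  50.22]
wrist 0.71 4359 (255, 205, 60, 78) ((284.5, 243.5), (77.0, 59.0), 90.0)
wrist 0.46 140 (457, 410, 19, 10) ((466.0, 414.5), (18.0, 9.0), 0.0)
   0.96 [531.34 298.5   86.34]
   0.62 [815.4  -14.39  46.75]
   0.61 [538.87 222.16  96.19]
[530.27 319.69 189.45] [ 0.14 -0.43  0.32] [-0.04 -0.07  0.02] 66.72361937603782
```

View pics/g.png

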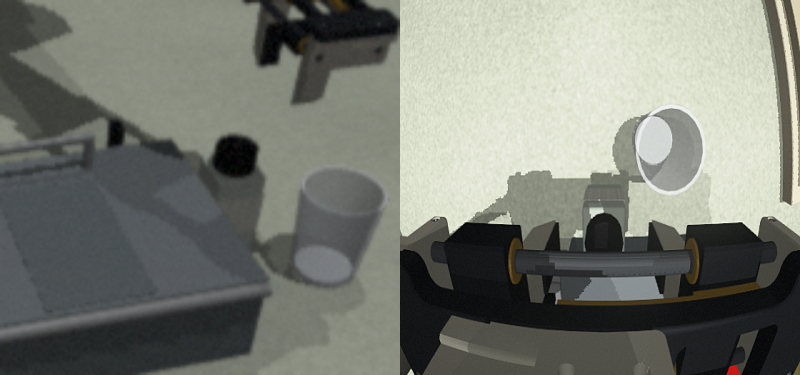

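The jar now stands free: upright to within the fit, base at about (535,285), body side at least 15 mm clear of the case. Next I'll tug the handle at (505.5,84).

Request:
arm_command:
  deltas:
    - [0.04,-0.01,-0.005,0]
    - [0.04,0,-0.005,0]
    - [0.04,0,-0.005,0]
    - [0.04,0,-0.005,0]
    - [0.04,0,-0.005,0]

```text
time: 18.0
tool_pos: [505.0, 118.3, 199.8]
tcp_rot: [-1.57, -0.0, -1.57]
contact_force: [0.2, -0.2, 0.6]
grip_width: 67.0
```

Request:
arm_command:
  deltas:
    - [0.035,0,0,0]
    - [0,0,0,0]
    - [0,0.03,0,0]
    - [0,0.03,0,0]
    - [0,0,0,0]

```text
time: 18.5
tool_pos: [503.1, 85.2, 136.6]
tcp_rot: [-1.578, 0.0, -1.57]
contact_force: [0.2, 0.6, 0.4]
grip_width: 66.2
```

```bash
cat > l.py <<'E'
from h import *
np.set_printoptions(precision=1,suppress=True)
o=bot.get_obs(); print(o['tool_pos'],o['tcp_rot'])
p,C=shot('wrist')
for k in ['lid_grip','catch_top']:
    for d in vision.find_in(p,k)[:2]: print(k,d['confidence'],w(C,d['xyz']))
p,C=shot('top')
# jar: upright fit
for k in ['catch_top']:
    for d in vision.find_in(p,k)[:2]: print('top',k,d['confidence'],w(C,d['xyz']))
q,Cw=shot('wrist'); save(q,'w2')
E
python3 l.py
```

```text
[503.1  85.2 136.6] [-1.6  0.  -1.6]
lid_grip 0.95 [559.6 156.2  94.7]
catch_top 0.63 [454.4 183.5  58.2]
top catch_top 0.67 [451.  187.4  60.4]
```

View pics/w2.png

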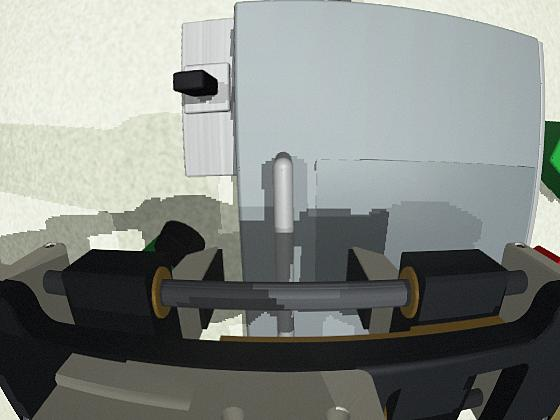

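The bar is at column 284, centred between the jaws (about 284).

Request:
arm_command:
  deltas:
    - [0,0.01,0,0]
    - [0,0.006,0,0]
    - [0,0,0,0]
    - [0,0,0,0]
    - [0,0,0,0]

```text
time: 19.3
tool_pos: [505.6, 84.8, 123.8]
tcp_rot: [-1.571, -0.0, -1.57]
contact_force: [1.0, 0.2, 0.1]
grip_width: 66.6
```

Request:
arm_command:
  deltas:
    - [0,0,0,0]
    - [0,0,0,0]
    - [0,0,0,0]
    - [0,0,0,0]
    - [0,0,0,0]
  claw: 255

```text
time: 19.8
tool_pos: [505.4, 84.8, 123.7]
tcp_rot: [-1.571, -0.0, -1.57]
contact_force: [-0.7, 1.1, -0.4]
grip_width: 31.6
```

Request:
arm_command:
  deltas:
    - [0,0,0,0]
    - [0,0,0,0]
    - [0,0,0,0]
    - [0,0,0,0]
    - [0,0,0,0]

```text
time: 20.3
tool_pos: [506.1, 84.8, 123.7]
tcp_rot: [-1.569, -0.0, -1.57]
contact_force: [4.7, 0.2, -3.1]
grip_width: 9.1
```

Request:
arm_command:
  deltas:
    - [0,-0.002,0,0]
    - [0,-0.002,0,0]
    - [0,-0.001,0,0]
    - [0,0,0,0]
    - [0,0,0,0]

```text
time: 20.8
tool_pos: [507.4, 84.8, 128.9]
tcp_rot: [-1.567, 0.0, -1.57]
contact_force: [8.6, 0.3, -5.2]
grip_width: 9.0
```

Request:
arm_command:
  deltas:
    - [0,-0.001,0,0]
    - [0,-0.001,0,0]
    - [0,-0.001,0,0]
    - [0,-0.001,0,0]
    - [0,0,0,0]

```text
time: 21.3
tool_pos: [508.0, 84.8, 131.5]
tcp_rot: [-1.566, 0.0, -1.57]
contact_force: [15.8, 2.4, -20.8]
grip_width: 8.7
```

The force jumped from 5 to 21 N at 7.8 mm, a hard stop, so the catch has caught. I'll lower the lid, release it and slide the catch.

Request:
arm_command:
  deltas:
    - [0,0.003,0,0]
    - [0,0.003,0,0]
    - [0,0.003,0,0]
    - [0,0,0,0]
    - [0,0,0,0]

```text
time: 21.8
tool_pos: [506.1, 84.8, 123.8]
tcp_rot: [-1.569, -0.0, -1.57]
contact_force: [5.3, 0.6, -3.3]
grip_width: 9.0
```

Request:
arm_command:
  deltas:
    - [0,0,0,0]
    - [0,0,0,0]
    - [0,0,0,0]
    - [0,0,0,0]
    - [0,0,0,0]
  claw: 130

```text
time: 22.3
tool_pos: [505.2, 84.8, 123.7]
tcp_rot: [-1.571, -0.0, -1.57]
contact_force: [0.2, -0.6, -0.5]
grip_width: 42.7
```

Request:
arm_command:
  deltas:
    - [0,-0.02,0,0]
    - [0,-0.02,0,0]
    - [0,-0.02,0,0]
    - [0,0,0,8.5]
    - [0,0,0,8.5]

```text
time: 22.8
tool_pos: [505.7, 84.8, 184.5]
tcp_rot: [-1.569, 0.0, -1.873]
contact_force: [-0.0, 0.5, -0.5]
grip_width: 44.8
```

Request:
arm_command:
  deltas:
    - [0,0,0,8.5]
    - [0,0,0,8.5]
    - [0,0,0,8.5]
    - [0,0,0,8.5]
    - [0,0,0,8.5]
  claw: 255

```text
time: 23.3
tool_pos: [505.3, 84.8, 183.7]
tcp_rot: [-1.571, -0.0, -2.615]
contact_force: [-0.6, 1.2, 1.1]
grip_width: 9.6
```

Request:
arm_command:
  deltas:
    - [0,0,0,8.5]
    - [0,0,0,8.5]
    - [0,0,0,8.5]
    - [0,0,0,5]
    - [0,0,0,0]

```text
time: 23.8
tool_pos: [505.3, 84.8, 183.7]
tcp_rot: [-1.571, -0.0, -3.142]
contact_force: [-0.0, 0.4, 0.1]
grip_width: 0.5
```

Request:
arm_command:
  deltas:
    - [0.027,0,-0.03,0]
    - [0.027,0,-0.03,0]
    - [0,0,0,0]
    - [0,0.04,0,0]
    - [0,0,0,0]

```text
time: 24.3
tool_pos: [449.0, 144.2, 140.7]
tcp_rot: [-1.569, -0.007, -3.138]
contact_force: [-0.6, -0.1, -0.3]
grip_width: 0.5
```

Request:
arm_command:
  deltas:
    - [0,0.03,0,0]
    - [0,0.02,0,0]
    - [0,0.006,0,0]
    - [0,0,0,0]
    - [0,0,0,0]

```text
time: 24.8
tool_pos: [452.4, 144.6, 88.8]
tcp_rot: [-1.571, 0.002, -3.141]
contact_force: [0.1, 0.2, 0.1]
grip_width: 0.2
```

Request:
arm_command:
  deltas:
    - [0,0,-0.005,0]
    - [0,0,-0.005,0]
    - [0,0,-0.005,0]
    - [0,0,-0.005,0]
    - [0,0,-0.005,0]

```text
time: 25.3
tool_pos: [451.5, 170.1, 87.9]
tcp_rot: [-1.57, 0.0, -3.14]
contact_force: [0.2, -2.3, 2.4]
grip_width: 0.4
```

Request:
arm_command:
  deltas:
    - [0,0,-0.004,0]
    - [0,0,-0.004,0]
    - [0,0,-0.002,0]
    - [0,0,0,0]
    - [0,0,0,0]

```text
time: 25.8
tool_pos: [451.3, 179.9, 87.5]
tcp_rot: [-1.571, -0.0, -3.141]
contact_force: [0.3, 0.1, -0.5]
grip_width: 0.6
```

Request:
arm_command:
  deltas:
    - [0,0,-0.003,0]
    - [0,0,-0.003,0]
    - [0,0,-0.002,0]
    - [0,0,0,0]
    - [0,0,0,0]

```text
time: 26.3
tool_pos: [451.2, 186.5, 87.6]
tcp_rot: [-1.568, -0.001, -3.14]
contact_force: [0.1, -9.8, 2.0]
grip_width: 0.5
```

Request:
arm_command:
  deltas:
    - [0,0,-0.003,0]
    - [0,0,-0.002,0]
    - [0,0,-0.002,0]
    - [0,0,0,0]
    - [0,0,0,0]

```text
time: 26.8
tool_pos: [451.2, 188.1, 87.8]
tcp_rot: [-1.559, -0.002, -3.139]
contact_force: [1.4, -39.0, 9.8]
grip_width: 0.5
```

The catch is at its stop (39 N on the tab). Now back to the handle.

Request:
arm_command:
  deltas:
    - [0,0,0.008,0]
    - [0,0,0.01,0]
    - [0,-0.03,0,0]
    - [0,-0.04,0,0]
    - [0,-0.026,0,0]

```text
time: 27.3
tool_pos: [452.0, 177.2, 186.0]
tcp_rot: [-1.572, 0.002, -3.141]
contact_force: [0.4, 0.4, 0.4]
grip_width: 0.5
```

Request:
arm_command:
  deltas:
    - [-0.018,0,0.03,0]
    - [-0.018,0,0.03,0]
    - [-0.018,0,0.03,0]
    - [0,0,0,-8.5]
    - [0,0,0,-8.5]
  claw: 130

```text
time: 27.8
tool_pos: [505.9, 86.2, 183.5]
tcp_rot: [-1.571, 0.0, -2.84]
contact_force: [0.1, 0.5, -0.1]
grip_width: 35.3
```

Request:
arm_command:
  deltas:
    - [0,0,0,-8.5]
    - [0,0,0,-8.5]
    - [0,0,0,-8.5]
    - [0,0,0,-8.5]
    - [0,0,0,-8.5]

```text
time: 28.3
tool_pos: [505.5, 87.2, 183.7]
tcp_rot: [-1.571, 0.001, -2.096]
contact_force: [0.2, -0.6, -0.3]
grip_width: 45.1
```

Request:
arm_command:
  deltas:
    - [0,0,0,-8.5]
    - [0,0,0,-8.5]
    - [0,0,0,-8.5]
    - [0,0,0,-5]
    - [0,0,0,0]

```text
time: 28.8
tool_pos: [505.5, 87.2, 183.7]
tcp_rot: [-1.571, 0.001, -1.569]
contact_force: [1.2, -0.5, -0.6]
grip_width: 44.9
```

```bash
python3 t.py | sed -n 1,3p; python3 l.py
```

```text
scene 753
top 404
[535.02  303.967   0.217  -0.129   0.211] 0.2852614698438949
[505.5  86.9 183.7] [-1.6  0.  -1.6]
lid_grip 0.64 [567.2 148.9  93.5]
catch_top 0.8 [454.1 203.6  60. ]
top catch_top 0.75 [447.1 209.2  59.5]
```

Request:
arm_command:
  deltas:
    - [0,0.03,0,0]
    - [0,0.02,0,0]
    - [0,0.01,0,0]
    - [0,0,0,0]
    - [0,0,0,0]

```text
time: 29.8
tool_pos: [506.0, 86.8, 124.3]
tcp_rot: [-1.57, -0.0, -1.57]
contact_force: [0.8, -0.6, 0.8]
grip_width: 45.0
```

Request:
arm_command:
  deltas:
    - [0,0,0,0]
    - [0,0,0,0]
    - [0,0,0,0]
    - [0,0,0,0]
    - [0,0,0,0]
  claw: 255

```text
time: 30.3
tool_pos: [506.0, 86.8, 123.9]
tcp_rot: [-1.569, -0.0, -1.57]
contact_force: [13.3, 0.3, -4.5]
grip_width: 9.6
```

Request:
arm_command:
  deltas:
    - [0,0,0,0]
    - [0,0,0,0]
    - [0,-0.0095,0.0025,0]
    - [0,-0.0095,0.003,0]
    - [0,0,0,0]

```text
time: 30.8
tool_pos: [511.6, 86.8, 143.2]
tcp_rot: [-1.57, 0.0, -1.57]
contact_force: [3.8, 2.0, -5.7]
grip_width: 9.2
```

The lid rises freely (19 mm, 6 N).

Request:
arm_command:
  deltas:
    - [0,-0.0093,0.0035,0]
    - [0,-0.0093,0.004,0]
    - [0,-0.009,0.0045,0]
    - [0,-0.0088,0.0048,0]
    - [0,-0.0085,0.0053,0]

```text
time: 31.3
tool_pos: [532.6, 87.1, 187.8]
tcp_rot: [-1.573, 0.0, -1.57]
contact_force: [1.2, 3.0, -5.9]
grip_width: 9.0
```

Request:
arm_command:
  deltas:
    - [0,-0.0082,0.0057,0]
    - [0,-0.008,0.0062,0]
    - [0,-0.0076,0.0064,0]
    - [0,-0.0073,0.0069,0]
    - [0,-0.0069,0.0072,0]

```text
time: 31.8
tool_pos: [564.2, 87.6, 226.6]
tcp_rot: [-1.574, 0.001, -1.57]
contact_force: [-6.5, 4.9, 1.7]
grip_width: 8.9
```

Request:
arm_command:
  deltas:
    - [0,-0.0065,0.0076,0]
    - [0,-0.0062,0.0079,0]
    - [0,-0.0045,0.0065,0]
    - [0,-0.0045,0.0065,0]
    - [0,0,0,0]

```text
time: 32.3
tool_pos: [593.8, 87.7, 250.0]
tcp_rot: [-1.57, 0.001, -1.569]
contact_force: [-8.7, 4.8, 7.5]
grip_width: 8.8
```

Request:
arm_command:
  deltas:
    - [0,0,0,0]
    - [0,0,0,0]
    - [0,0,0,0]
    - [0,0,0,0]
    - [0,0,0,0]

```text
time: 32.8
tool_pos: [593.0, 87.7, 249.5]
tcp_rot: [-1.571, 0.001, -1.569]
contact_force: [-8.3, 5.2, 7.7]
grip_width: 9.0
```

```bash
python3 t.py | sed -n 1,3p; python3 e.py s9 200 40 480 300 2.3
```

```text
[528.   265.    -0.15   0.     0.  ] 0.0
265 [0, 0, 0, 0, 0]
270 [0, 0, 0, 0, 0]
[593.04768659  87.71809887 249.54649177] [-6.6647787   4.23716659  7.47360913] [0.72934403 1.30636722 0.12848133] 8.621152399955974
```

View pics/s9.png

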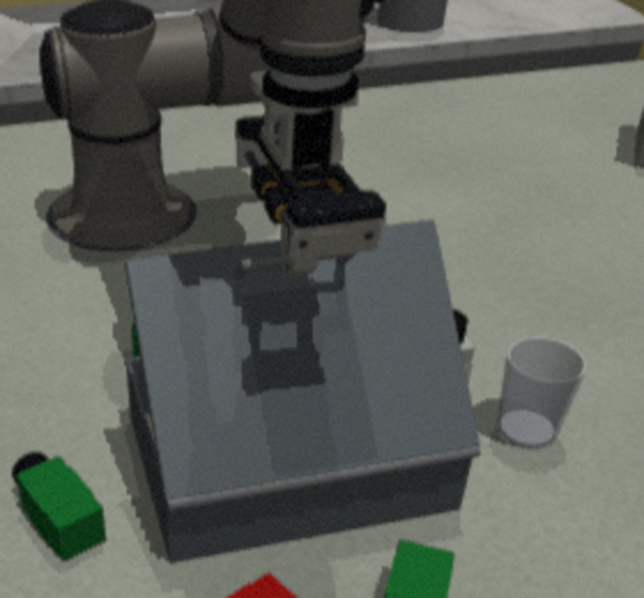

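The lid is held at about 45° and the jar shows behind its edge at crop (460,330). One last top view to check the jar.

```bash
python3 - <<'E'
from h import *
p,C=shot('top'); save(p,'t9',(90,160,330,330),3)
for d in vision.find_in(p,'jar')[:5]: print(d['confidence'],w(C,d['xyz']))
for y in(278,283,288): print(y,proj(p,C,[533,y,115]),proj(p,C,[533,y,0]))
o=bot.get_obs(); print(o['time'],o['tool_pos'],o['contact_force'])
E
```

```text
0.71 [384.91755438  17.14829546  50.24271133]
0.64 [ 622.79752064 -153.35487886   50.58796101]
0.62 [808.59321462 -13.99735854  47.01421936]
0.51 [582.97187262  13.48285923 148.42367488]
278 [155.67608961 250.95275345] [168.71619811 256.37980859]
283 [153.54928164 251.19486943] [166.80876786 256.59761604]
288 [151.42201727 251.43703736] [164.90097027 256.81546544]
33.15 [593.04598834  87.71442655 249.51993974] [-7.27723751  4.01461059  6.77172458]
```

View pics/t9.png

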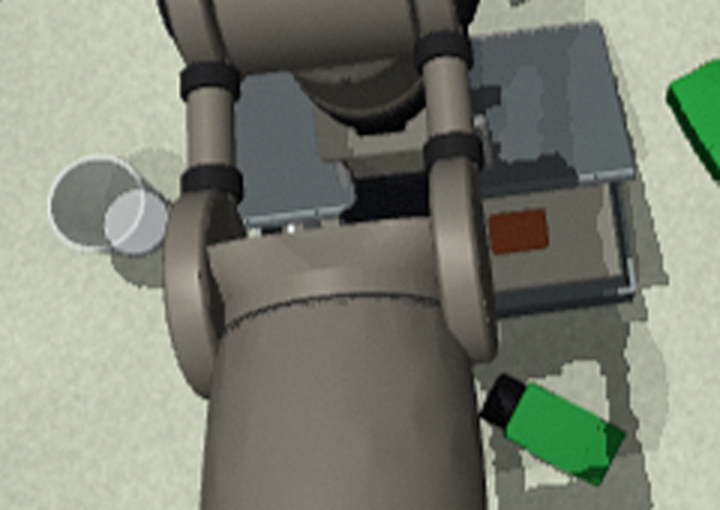

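```bash
python3 -c "
from plant import job; print(job.close_job())"
```

```text
the job is handed in; nothing more can be done
None
```

I've handed the job in at about 33 s on the robot's clock. The lid is held open at about 0.78 rad (45°), and the jar stands on the bench beside the case.

- **Jar:** I picked it up by its cap and swung it towards upright. It slipped out of the pads while I pressed it against the case's side wall. It ended up on the bench close to the wall, so I gripped it again, pulled it a few centimetres clear and let go.
- **Tug:** the handle rose 7.8 mm, then the force jumped from 5 to 21 N, so the catch had caught.
- **Catch:** I slid it about 21 mm to its stop, where the push reached 39 N. After that the lid rose freely with about 6 N.
- **Lid at the end:** the tool was still, with the bar gripped at 9 mm opening and about 10 N on the tool.

**Checks that disagreed or failed:**
- **Jar tilt:** the silhouette fit after I let go gave about 0.1 rad of lean, close to the 0.12 limit. It had given 0.17–0.20 rad before I gripped it again. I trusted that the jar was upright because it was standing free with at least 15 mm to the case, but I did not measure it more accurately.
- **Final jar check:** in the last top view the arm hid the jar, and two later fits were spoiled by the arm blocking the view. The last scene picture shows the cap in about the same place as before, but much of the jar is hidden behind the lid.
- **Other things:** the beaker looked untouched in the last pictures, but I did not check the carton or the weight again; neither was approached at low height.

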